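Build a burn-test crib on the balance and log its weight

TASK

Finish the half-built wooden burn-test crib on the balance with full-length sticks from the tray: the second layer still lacks its front stick, which goes across the two base sticks, flush with their front ends, to match the one at the back; then lay a third pair on top, one directly above each base stick, so that the crib stands square and even, three layers of two. Set each stick down rather than dropping it, leave the sticks already laid where they are, and do not use or shift the short off-cut, the bottles or the calculator. When the crib is complete and you have let go of it, press the wide oblong key on the balance's front panel all the way down to log the weight, and let it come back up.

Things in the scene. Friction and masses are not known exactly. Their poses are not given: they have to be found in the camera images.
- stick1: planed softwood stick with square section, 18 x 18 x 130 mm, pale wood; one of three alike lying apart, roughly side by side, in the white tray; any of them may go to any place; about 21 g (varies); origin at its very centre (9 mm above what it lies on), x axis along its length, z up at the start
- stick2: planed softwood stick with square section, 18 x 18 x 130 mm, pale wood; one of three alike lying apart, roughly side by side, in the white tray; any of them may go to any place; about 21 g (varies); origin at its very centre (9 mm above what it lies on), x axis along its length, z up at the start
- stick3: planed softwood stick with square section, 18 x 18 x 130 mm, pale wood; one of three alike lying apart, roughly side by side, in the white tray; any of them may go to any place; about 21 g (varies); origin at its very centre (9 mm above what it lies on), x axis along its length, z up at the start
- base1: base-layer stick already on the pan, on its right side (balance -y): 18 x 18 x 130 mm, pale wood, loose, about 21 g; origin at its very centre (9 mm above what it lies on), x axis along its length, z up at the start, y towards base2. base1 and base2 lie along the balance's x within 0.02 rad, centre lines 112 mm apart (within 4 mm): the crib is 130 mm square
- base2: the other base-layer stick on the pan, on its left side (balance +y), 18 x 18 x 130 mm, loose; axes as base1; origin at its very centre (9 mm above what it lies on), x axis along its length, z up at the start
- offcut: short off-cut of the same stick, 18 x 18 x 60 mm, lying in the tray among the sticks, in any of the four places; not to be used; origin at its centre, x along its length
- tray: white plastic tray with open top, 230 (its x) x 300 (its y) x 22 mm high, walls and floor 4 mm thick, fixed to the bench; origin under its centre on the bench. The sticks and the off-cut lie on its floor, roughly along its x axis (within 0.12 rad), in a row along its y axis with centres 68 mm apart, within 6 mm
- balance: laboratory balance, 320 (x) x 210 (y) mm, fixed; front panel at its -x end, top 52 mm above the bench; origin on the bench under its centre. The level, rigid 180 mm square steel pan is the highest part, its top 75 mm above the bench, centre 58 mm from the origin towards +x. Balance and tray may swap sides of the bench
- pan_centre (a point): centre of the pan's top face; axes as the balance's
- cross_front (a point): where the centre of the missing second-layer stick (front panel side) belongs, flush with the base sticks' front ends; carried by base1, at (-56, 56, 18) mm in its frame, axes as base1's; that stick lies along its y
- cross1: the second-layer stick already laid, across the back ends of base1 and base2 (balance +x side), 18 x 18 x 130 mm, loose; origin at its very centre (102 mm above the bench), x axis along its length, within 0.02 rad of the balance's y, outer face flush with the base sticks' ends within 4 mm
- top_right (a point): where the centre of the third-layer stick above base1 belongs, 36 mm above base1's centre, axes as base1's; that stick lies along its x
- top_left (a point): the same for the third-layer stick above base2, 36 mm above base2's centre; that stick lies along its x
- key_top (a point): centre of the top of the wide oblong key on the balance's front panel (22 x 44 mm, white, right of the display seen from the front), 60 mm above the bench when up; it moves with the key
- print_key (a joint): travel of that key downwards in m: 0 up, 0.004 all the way down (stop); spring-loaded, about 0.5 N to start and 4 N at the bottom; springs back when let go
- amber_bottle: amber glass bottle with black cap, 72 mm across, 165 mm high, standing beyond the left side of the work; origin at the centre of its foot
- white_bottle: white plastic bottle, 68 mm across, 170 mm high, standing beyond the right side of the work; origin at the centre of its foot
- calculator: grey pocket calculator, 150 x 80 x 16 mm, lying flat on the bench beyond the balance and tray; origin at the centre of its underside
There are look-alikes about, which are no part of the job. Leave any black, green or turquoise look-alike of the stick2 alone.

How it is judged:
On the way, in this order (a step that is already met when the one before it is completed fails the run):
1. the missing second-layer stick lies across both base sticks, flush with their front ends, let go (((distance between stick1 and cross_front below 0.01 m and angle between the x axis of stick1 and the y axis of cross_front, either way round below 0.1 rad) or (distance between stick2 and cross_front below 0.01 m and angle between the x axis of stick2 and the y axis of cross_front, either way round below 0.1 rad) or (distance between stick3 and cross_front below 0.01 m and angle between the x axis of stick3 and the y axis of cross_front, either way round below 0.1 rad)) and distance of each of base1, base2, cross1 from where it was at the start of the episode below 0.01 m and contact force between the fingers and stick1 below 0.05 N and contact force between the fingers and stick2 below 0.05 N and contact force between the fingers and stick3 below 0.05 N), for 0.2 s.
2. the third pair lies on top, above the base pair: the crib is complete, still and let go (all of step 1 and ((distance between stick1 and top_right below 0.01 m and angle between the x axis of stick1 and the x axis of top_right, either way round below 0.1 rad) or (distance between stick2 and top_right below 0.01 m and angle between the x axis of stick2 and the x axis of top_right, either way round below 0.1 rad) or (distance between stick3 and top_right below 0.01 m and angle between the x axis of stick3 and the x axis of top_right, either way round below 0.1 rad)) and ((distance between stick1 and top_left below 0.01 m and angle between the x axis of stick1 and the x axis of top_left, either way round below 0.1 rad) or (distance between stick2 and top_left below 0.01 m and angle between the x axis of stick2 and the x axis of top_left, either way round below 0.1 rad) or (distance between stick3 and top_left below 0.01 m and angle between the x axis of stick3 and the x axis of top_left, either way round below 0.1 rad)) and linear speed of each of stick1, stick2, stick3, base1, base2, cross1 below 0.02 m/s), for 0.2 s.
3. the oblong key is pressed all the way down with the crib standing (((distance between stick1 and cross_front below 0.01 m and angle between the x axis of stick1 and the y axis of cross_front, either way round below 0.1 rad) or (distance between stick2 and cross_front below 0.01 m and angle between the x axis of stick2 and the y axis of cross_front, either way round below 0.1 rad) or (distance between stick3 and cross_front below 0.01 m and angle between the x axis of stick3 and the y axis of cross_front, either way round below 0.1 rad)) and ((distance between stick1 and top_right below 0.01 m and angle between the x axis of stick1 and the x axis of top_right, either way round below 0.1 rad) or (distance between stick2 and top_right below 0.01 m and angle between the x axis of stick2 and the x axis of top_right, either way round below 0.1 rad) or (distance between stick3 and top_right below 0.01 m and angle between the x axis of stick3 and the x axis of top_right, either way round below 0.1 rad)) and ((distance between stick1 and top_left below 0.01 m and angle between the x axis of stick1 and the x axis of top_left, either way round below 0.1 rad) or (distance between stick2 and top_left below 0.01 m and angle between the x axis of stick2 and the x axis of top_left, either way round below 0.1 rad) or (distance between stick3 and top_left below 0.01 m and angle between the x axis of stick3 and the x axis of top_left, either way round below 0.1 rad)) and distance of each of base1, base2, cross1 from where it was at the start of the episode below 0.01 m and value of joint print_key above 0.0032 m), for 0.05 s.
At the end, for the whole second after the job is handed in: Six-stick crib on the pan: a stick's centre within 10 mm of each of cross_front, top_right and top_left, within 0.10 rad of its direction; the three sticks laid before within 10 mm of their start; all at rest (under 0.02 m/s); key back up (under 1 mm) (((distance between stick1 and cross_front below 0.01 m and angle between the x axis of stick1 and the y axis of cross_front, either way round below 0.1 rad) or (distance between stick2 and cross_front below 0.01 m and angle between the x axis of stick2 and the y axis of cross_front, either way round below 0.1 rad) or (distance between stick3 and cross_front below 0.01 m and angle between the x axis of stick3 and the y axis of cross_front, either way round below 0.1 rad)) and ((distance between stick1 and top_right below 0.01 m and angle between the x axis of stick1 and the x axis of top_right, either way round below 0.1 rad) or (distance between stick2 and top_right below 0.01 m and angle between the x axis of stick2 and the x axis of top_right, either way round below 0.1 rad) or (distance between stick3 and top_right below 0.01 m and angle between the x axis of stick3 and the x axis of top_right, either way round below 0.1 rad)) and ((distance between stick1 and top_left below 0.01 m and angle between the x axis of stick1 and the x axis of top_left, either way round below 0.1 rad) or (distance between stick2 and top_left below 0.01 m and angle between the x axis of stick2 and the x axis of top_left, either way round below 0.1 rad) or (distance between stick3 and top_left below 0.01 m and angle between the x axis of stick3 and the x axis of top_left, either way round below 0.1 rad)) and distance of each of base1, base2, cross1 from where it was at the start of the episode below 0.01 m and linear speed of each of stick1, stick2, stick3, base1, base2, cross1 below 0.02 m/s and value of joint print_key below 0.001 m); the robot touches nothing.
It fails at once if a bystander is disturbed: the amber bottle shifted by more than 30 mm (distance of amber_bottle from where it was at the start of the episode above 0.03 m).
It fails at once if a bystander is disturbed: the white bottle shifted by more than 30 mm (distance of white_bottle from where it was at the start of the episode above 0.03 m).
It fails at once if a bystander is disturbed: the calculator shifted by more than 30 mm (distance of calculator from where it was at the start of the episode above 0.03 m).
It fails at once if a bystander is disturbed: the offcut shifted by more than 40 mm (distance of offcut from where it was at the start of the episode above 0.04 m).
It fails at once if a stick is dropped or thrown: it moves at more than 0.6 m/s with no finger on it ((contact force between the fingers and stick1 below 0.01 N and linear speed of stick1 above 0.6 m/s) or (contact force between the fingers and stick2 below 0.01 N and linear speed of stick2 above 0.6 m/s) or (contact force between the fingers and stick3 below 0.01 N and linear speed of stick3 above 0.6 m/s) or (contact force between the fingers and base1 below 0.01 N and linear speed of base1 above 0.6 m/s) or (contact force between the fingers and base2 below 0.01 N and linear speed of base2 above 0.6 m/s) or (contact force between the fingers and cross1 below 0.01 N and linear speed of cross1 above 0.6 m/s)).
It also fails if it takes over 70 s, if anything falls off the work surface, if the arm or the gripper's body presses on something with over 40 N, if the wrist force passes 120 N, or if a joint passes its speed limit or range.

ROBOT

A 6-joint arm with a two-finger parallel gripper is mounted at the origin on the work surface. World frame = base frame: x ahead of the robot, y to its left, z up, the work surface at z = 0. Lengths are in m, angles in rad, forces in N, time in s.
With the tool pointing down it reaches from about 0.35 to 0.975 m from the base axis. Payload 7.1 kg.
Tool frame: the origin (TCP) lies midway between the tips of the shut fingers; the grasp point (between the pads) lies 19 mm behind it; z points along the fingers, y is the line along which they close (so a half turn about z gives the same grasp; the last joint's range is limited). The gripper opens to 88 mm and grips with 3 to 60 N. Pads are 20 mm wide; open, the fingers measure 115 mm over their backs; the gripper's body (75 mm by 178 mm) begins 61 mm behind the grasp point.
Start: joints at [1.095, 0.423, 1.63, -0, 1.089, -0.019], TCP at [0.276, 0.561, 0.223] pointing down, gripper open.
Joint ranges: [-3, 3], [-0.9, 2.11], [0.09, 2.58], [-1.31, 4.45], [0.11, 2.69], [-2.54, 2.54]. Speed limits (rad/s): [2.39, 2.39, 3.01, 3.14, 3.14, 3.14].

INTERFACE

Orientations are given as a unit quaternion [w, x, y, z].
In Python, from station import move_pose, movel, movej, command_gripper, wait, inverse_kinematics, read_camera, camera_info, MotionError, job_done, get_time, get_joint_pos, get_qvel, get_effort, get_tcp_pos, get_ee_rot, get_ft_force, get_ft_torque, get_grip_width, get_finger_force gives the robot as it stands. Calls block until the motion is done:
- move_pose(position, orientation): joint-space move of the TCP to a pose.
- movel(position, frame=None, v=0.15, until_force=None): straight line of the TCP; frame=None keeps the orientation; v is the mean speed in m/s. With until_force (N) it stops when the force on the tool has changed by that much, and returns True; else False.
- movej(angles): joint-space move.
- command_gripper(opening): opening from 0.0 (shut) to 1.0 (fully open); the grip force is fixed at half the most; returns when the fingers have stopped.
- wait(seconds).
- inverse_kinematics(position, orientation): joint angles nearest the present ones, or None.
- read_camera(name): name is "scene" or "top" or "wrist"; returns the picture (480x640x3 uint8, red, green, blue); there is no depth.
- camera_info(name): a dict with "intrinsics" (3x3 intrinsics, pixels), "dist" ([k1, k2, p1, p2, k3] as OpenCV has them; the pictures are not rectified), "T" (4x4, takes a point from camera to world coordinates); the wrist camera has in their place "tool_from_camera" (4x4, takes a point from camera to tool coordinates, whose origin is the TCP and whose axes are the flange's). Camera axes: x right, y up, looking along -z (the intrinsics and any distortion apply to the point x, -y, -z); pixel columns grow to the right and rows downward; lengths in m; the calibration is good to about 2 mm. A picture is of the moment at which its call begins: read the wrist's pose just before it. camera_info takes no time and is no camera call.
A pose or a line that the arm cannot do raises MotionError and nothing moves.
- job_done(): hands the job in; it is judged then, once.
Readings, each from a call of its own:
- get_time(): time.
- get_joint_pos(): joint angles.
- get_qvel(): joint speeds.
- get_effort(): joint torques, N m.
- get_tcp_pos(): TCP position.
- get_ee_rot(): TCP orientation.
- get_ft_force(): force on the tool from outside, world axes, zero at the start.
- get_ft_torque(): the same for the moment, N m.
- get_grip_width(): opening from 0.0 (shut) to 1.0 (fully open).
- get_finger_force(): force on a finger pad.
Only numpy, scipy, OpenCV 4.12 (cv2) and the standard library are available. Lean on these libraries where they do the work, as an engineer would, in place of code of your own. Each camera call takes 0.05 s, during which the arm holds its last target. There are 200 camera calls.

## Working session

There is one attempt and no reset: what is moved stays moved. The work goes in short steps, each a Python script; the robot and the scene stay as the last script left them, time stands still between calls to the robot, and variables do not carry over. Pictures are saved under pics/ and viewed, at most 10 in all, crops included, and the job is handed in when it is done.

```bash
mkdir -p pics
python3 - <<'E'
from station import *
import cv2
for n in("top","scene"):
    cv2.imwrite(f"pics/{n}0.png",read_camera(n)[:,:,::-1]); i=camera_info(n); print(n,i)
print(camera_info("wrist"),get_ee_rot(),get_time())
E
```

```text
top {'intrinsics': array([[537.57058116,   0.        , 318.02331733],
       [  0.        , 537.57058116, 231.87752446],
       [  0.        ,   0.        ,   1.        ]]), 'dist': array([-0.04829485,  0.        ,  0.        ,  0.        ,  0.        ]), 'T': array([[ 1.09525453e-03,  9.81976854e-01, -1.88998036e-01,
         2.27611321e-01],
       [-9.99972130e-01, -3.20291433e-04, -7.45903400e-03,
         1.57920774e-03],
       [-7.38513320e-03,  1.89000939e-01,  9.81949136e-01,
         1.46044118e+00],
       [ 0.00000000e+00,  0.00000000e+00,  0.00000000e+00,
         1.00000000e+00]])}
scene {'intrinsics': array([[454.29152058,   0.        , 324.16163432],
       [  0.        , 454.29152058, 244.28699186],
       [  0.        ,   0.        ,   1.        ]]), 'dist': array([-0.00122692,  0.        ,  0.        ,  0.        ,  0.        ]), 'T': array([[ 0.26596332, -0.7869801 ,  0.55670983,  1.22677892],
       [ 0.96397694,  0.21919988, -0.15066477, -0.21599822],
       [-0.00346055,  0.57672674,  0.81692979,  1.16485951],
       [ 0.        ,  0.        ,  0.        ,  1.        ]])}
{'intrinsics': array([[364.65863725,   0.        , 320.67330051],
       [  0.        , 364.65863725, 237.10107767],
       [  0.        ,   0.        ,   1.        ]]), 'dist': array([-0.06633458,  0.        ,  0.        ,  0.        ,  0.        ]), 'tool_from_camera': array([[ 6.34959095e-04,  9.63841883e-01,  2.66474053e-01,
         7.23211113e-02],
       [ 9.99999712e-01, -7.23027249e-04,  2.32386729e-04,
        -9.64942171e-04],
       [ 4.16652064e-04,  2.66473829e-01, -9.63842064e-01,
        -1.62217195e-01],
       [ 0.00000000e+00,  0.00000000e+00,  0.00000000e+00,
         1.00000000e+00]])} [-1.74718902e-04  2.26418792e-01  9.74029809e-01 -6.56865568e-04] 0.1
```

View pics/top0.png

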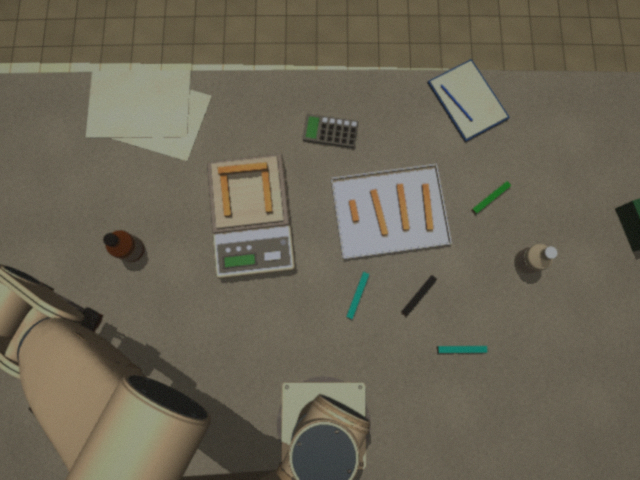

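View pics/scene0.png

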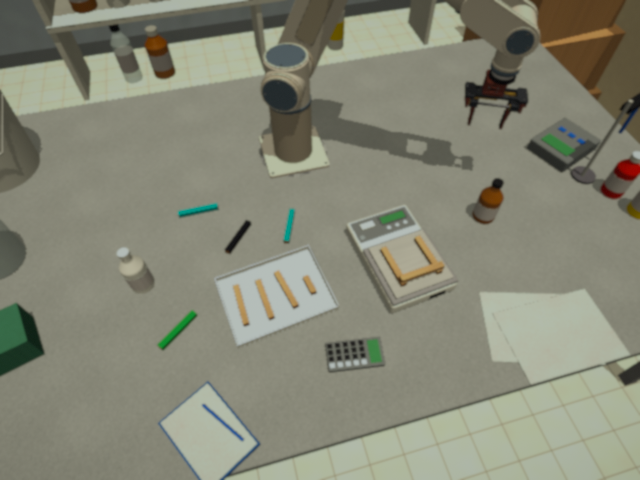

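The top view shows the crib at about (245,190), with its open side towards the panel. The oblong key is at (272,256). In the tray, the off-cut is at (353,211) and the full sticks are at (379,212), (403,207) and (427,207). Next I'll get coarse positions from this view, then take wrist close-ups.

```bash
cat > h.py <<'E'
from station import *
import numpy as np, cv2
from scipy.spatial.transform import Rotation as R
def quat(a): # tool down, tool x along world angle a
    return np.array([0,np.cos(a/2),np.sin(a/2),0])
def camT(n,pos=None,q=None):
    i=camera_info(n)
    if n!="wrist": return i,i["T"]
    T=np.eye(4); T[:3,:3]=R.from_quat(np.roll(q,-1)).as_matrix(); T[:3,3]=pos
    return i,T@i["tool_from_camera"]
def snap(n,save=None):
    p,q=np.array(get_tcp_pos()),np.array(get_ee_rot()); im=read_camera(n)
    if save: cv2.imwrite(f"pics/{save}.png",im[:,:,::-1])
    return im,camT(n,p,q)
def ray(px,cam,z):
    i,T=cam; u=cv2.undistortPoints(np.float64(px).reshape(-1,1,2),i["intrinsics"],i["dist"]).reshape(-1,2)
    d=np.c_[u[:,0],-u[:,1],-np.ones(len(u))]@T[:3,:3].T
    return T[:3,3]+d*((z-T[2,3])/d[:,2])[:,None]
def wood(im,smin=90):
    h=cv2.cvtColor(im,cv2.COLOR_RGB2HSV); return cv2.inRange(h,(8,smin,90),(24,255,255))
def rects(mask,cam,z,amin):
    out=[]
    for c in cv2.findContours(mask,cv2.RETR_LIST,cv2.CHAIN_APPROX_NONE)[0]:
        if cv2.contourArea(c)<amin: continue
        P=ray(c[:,0,:],cam,z)[:,:2]; (x,y),(w,l),a=cv2.minAreaRect((P*1000).astype(np.float32))
        if w>l: a+=90 ; w,l=l,w
        a=(a+90)%180   # direction of the long side
        out.append((x/1000,y/1000,(a+90)%180-90,l,w))
    return out
E
python3 - <<'E'
from h import *
im=cv2.imread("pics/top0.png")[:,:,::-1]; cam=camT("top")
m=wood(im); m[280:]=0;m[:100]=0
for z in(.022,.111):
    print(z); [print(np.round(r,3)) for r in rects(m,cam,z,40)]
print(ray([(272,256),(240,262),(390,212),(250,190),(120,245)],cam,.06).round(3))
for r in [(.55,-.14),(.57,.17)]:
    for z in(.25,.3): print(r,z,inverse_kinematics([*r,z],quat(0)),inverse_kinematics([*r,z],quat(np.pi)))
E
```

```text
0.022
[ 0.565 -0.085 11.213 60.054 16.555]
[  0.56   -0.154  13.523 129.597  17.145]
[  0.575  -0.288   3.64  130.722  17.48 ]
[  0.576  -0.219   6.208 128.769  16.921]
[  0.62    0.155   7.348 116.794  20.812]
[  0.632   0.215   9.787 145.16  139.868]
0.111
[ 0.544 -0.079 11.213 56.339 15.531]
[  0.539  -0.144  13.523 121.579  16.085]
[  0.553  -0.27    3.64  122.634  16.398]
[  0.554  -0.206   6.208 120.801  15.874]
[  0.596   0.146   7.348 109.568  19.524]
[  0.607   0.202   9.787 136.179 131.214]
[[ 0.433  0.133  0.06 ]
 [ 0.417  0.217  0.06 ]
 [ 0.551 -0.18   0.06 ]
 [ 0.612  0.196  0.06 ]
 [ 0.462  0.54   0.06 ]]
(0.55, -0.14) 0.25 [-2.70221417e-01  3.07944414e-01  1.73452933e+00 -4.44089210e-16
  1.09911891e+00  1.30057491e+00] [-2.70221417e-01  3.07944414e-01  1.73452933e+00 -4.44089210e-16
  1.09911891e+00 -1.84101774e+00]
(0.55, -0.14) 0.3 [-2.70221417e-01  2.57133943e-01  1.68304976e+00 -4.44089210e-16
  1.20140895e+00  1.30057491e+00] [-2.70221417e-01  2.57133943e-01  1.68304976e+00 -4.44089210e-16
  1.20140895e+00 -1.84101774e+00]
(0.57, 0.17) 0.25 [ 2.69838797e-01  3.49096300e-01  1.67466055e+00 -4.44089210e-16
  1.11783581e+00  1.84063512e+00] [ 2.69838797e-01  3.49096300e-01  1.67466055e+00 -4.44089210e-16
  1.11783581e+00 -1.30095753e+00]
(0.57, 0.17) 0.3 [ 2.69838797e-01  3.00430201e-01  1.62401103e+00 -4.44089210e-16
  1.21715142e+00  1.84063512e+00] [ 2.69838797e-01  3.00430201e-01  1.62401103e+00 -4.44089210e-16
  1.21715142e+00 -1.30095753e+00]
```

Run:
```python
from h import *
move_pose([.58,.19,.33],quat(np.pi)); im,cam=snap("wrist","wb"); np.savez("wb.npz",p=get_tcp_pos(),q=get_ee_rot())
move_pose([.56,-.19,.28],quat(np.pi)); im,cam=snap("wrist","wt"); np.savez("wt.npz",p=get_tcp_pos(),q=get_ee_rot())
[print(np.round(r,4)) for r in rects(wood(im),cam,.022,400)]
print(get_time())
a=cv2.imread("pics/wb.png");b=cv2.imread("pics/wt.png")
cv2.imwrite("pics/both.png",cv2.resize(np.vstack([a,b])[:, :],(400,600)))
```

```text
[  0.6278   0.2096  14.2606 136.2414  20.4321]
[ 0.5666 -0.0855 10.9698 59.5682 17.1203]
[  0.5779  -0.2876   4.0924 128.7656  17.4036]
[  0.5775  -0.2197   6.5795 129.072   16.6406]
[  0.5623  -0.1544  13.5583 128.4763  16.9137]
3.425
```

View pics/wb.png

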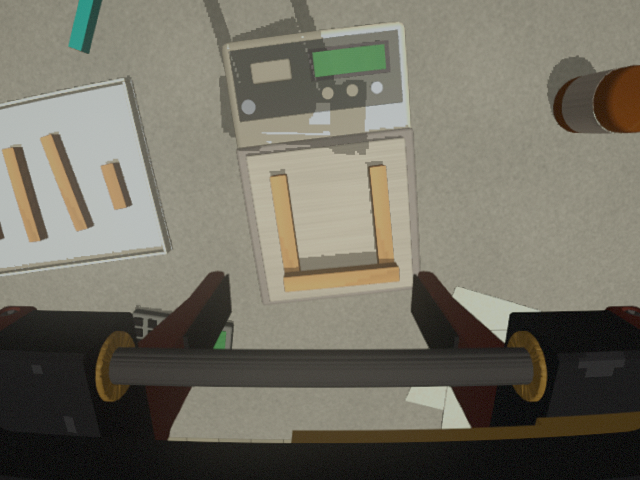

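View pics/wt.png

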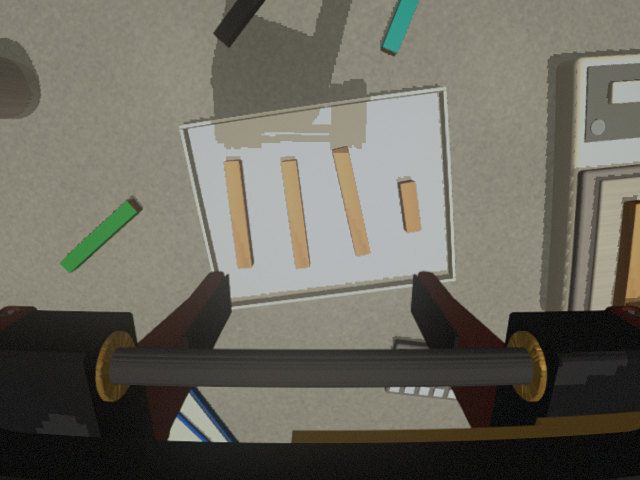

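The wrist views agree with the top view to about 2 mm on the tray sticks. In the balance view, base1 runs from (278,175) to (290,268), base2 from (377,165) to (386,262), cross1 is at (341,278) and the key is at (271,70). Now I'll measure the crib itself.

Run:
```python
from h import *
im=cv2.imread("pics/wb.png")
h=cv2.cvtColor(im,cv2.COLOR_BGR2HSV)
for r in(200,240):
  for a,b in((264,304),(364,402)): print(r,a,h[r,a:b,1].tolist(),h[r,a:b,2].tolist())
for c in(278,377): print(c,h[158:192,c,1].tolist(),h[158:192,c,2].tolist())
print("cross",h[250:300,330,1].tolist(),h[250:300,330,2].tolist())
print("ends",h[276,276:292,2].tolist(),h[272,392:408,2].tolist())
cv2.imwrite("pics/crop.png",cv2.resize(im[140:300,240:420],None,fx=3.7,fy=3.7,interpolation=cv2.INTER_NEAREST))
```

```text
200 264 [36, 36, 36, 34, 36, 36, 34, 33, 38, 83, 103, 104, 99, 100, 101, 102, 101, 104, 105, 104, 106, 107, 108, 111, 111, 108, 68, 37, 36, 35, 35, 37, 36, 35, 34, 33, 35, 35, 35, 34] [185, 186, 186, 185, 185, 184, 186, 185, 174, 181, 186, 187, 188, 186, 186, 188, 187, 186, 187, 186, 186, 188, 187, 186, 183, 128, 113, 174, 184, 184, 183, 184, 185, 182, 185, 183, 184, 183, 184, 185]
200 364 [35, 33, 34, 33, 34, 40, 40, 71, 98, 113, 104, 101, 100, 101, 100, 104, 106, 107, 107, 108, 108, 109, 110, 112, 105, 36, 32, 35, 34, 35, 34, 36, 35, 35, 35, 36, 35, 35] [187, 185, 187, 185, 185, 147, 135, 94, 101, 183, 189, 186, 187, 187, 188, 187, 186, 186, 186, 187, 187, 187, 187, 187, 183, 176, 181, 183, 182, 183, 182, 182, 182, 183, 183, 182, 182, 183]
240 264 [35, 35, 36, 34, 36, 36, 35, 35, 36, 36, 36, 35, 36, 36, 33, 78, 109, 113, 110, 110, 108, 104, 105, 108, 110, 108, 107, 109, 109, 109, 111, 104, 58, 33, 36, 35, 37, 35, 35, 38] [184, 184, 184, 185, 185, 185, 182, 184, 184, 183, 184, 184, 183, 184, 183, 176, 182, 185, 186, 187, 185, 188, 187, 187, 186, 189, 186, 187, 188, 188, 179, 125, 13
[... 1006 characters left out ...]
86, 186, 186, 186, 187, 187, 186, 187, 187, 186, 186, 186, 188]
cross [35, 36, 34, 37, 34, 38, 44, 42, 43, 39, 43, 44, 45, 45, 43, 43, 43, 52, 80, 97, 100, 100, 105, 115, 111, 111, 111, 110, 112, 108, 106, 109, 106, 106, 104, 104, 106, 91, 50, 35, 37, 36, 38, 38, 38, 37, 34, 33, 33, 32] [184, 182, 185, 188, 186, 169, 134, 129, 130, 131, 131, 132, 129, 131, 131, 131, 129, 122, 102, 95, 97, 94, 100, 151, 186, 188, 186, 187, 185, 187, 186, 185, 187, 186, 187, 186, 185, 180, 179, 181, 179, 179, 176, 175, 169, 159, 151, 145, 147, 153]
ends [180, 180, 180, 181, 182, 181, 180, 148, 109, 97, 97, 101, 102, 107, 111, 121] [177, 176, 177, 178, 178, 178, 178, 160, 182, 186, 184, 185, 184, 182, 184, 184]
```

View pics/crop.png

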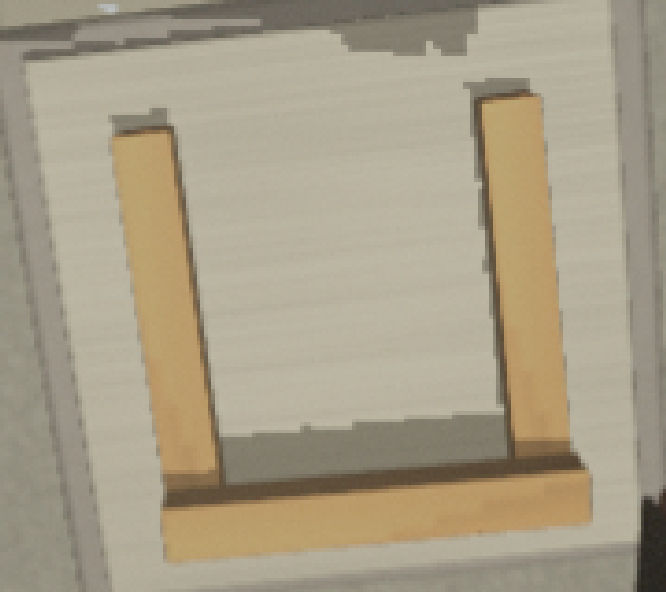

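The crop shows the top faces bright and the side faces dark, so thresholding on brightness will isolate the top faces.

Run:
```python
from h import *
im=cv2.imread("pics/wb.png"); d=np.load("wb.npz"); cam=camT("wrist",d["p"],d["q"])
h=cv2.cvtColor(im,cv2.COLOR_BGR2HSV); m=cv2.inRange(h,(8,75,150),(24,255,255))
n=np.zeros_like(m); n[150:300,240:420]=m[150:300,240:420]
for z in(.093,.111): 
    print(z); [print(np.round(r,4)) for r in rects(n,cam,z,200)]
k=cv2.inRange(h[40:100,240:300],(0,0,140),(180,80,255))
N,l,s,c=cv2.connectedComponentsWithStats(k); print(s.tolist(),c.tolist())
g=np.argmin(np.hypot(*(c[1:]-[31,30]).T))+1
print("key",ray([c[g]+[240,40]],cam,.06))
b=camT("top"); print("pan corners", ray([(211,163),(283,156),(290,222),(215,231)],b,.075).round(3))
```

```text
0.093
[  0.668    0.2137 -84.1878 136.01    18.1892]
[  0.6006   0.1486   6.8488 106.6129  17.3157]
[  0.5901   0.258    7.8248 106.621   17.546 ]
0.111
[  0.6607   0.2126 -84.1878 129.8735  17.3686]
[  0.5964   0.1504   6.8488 101.8028  16.5344]
[  0.5863   0.2549   7.8248 101.8104  16.7544]
[[0, 0, 60, 60, 2586], [0, 0, 60, 9, 295], [11, 20, 40, 23, 719]] [[29.986078886310906, 32.206496519721576], [22.674576271186442, 2.772881355932203], [30.552155771905426, 30.731571627260085]]
key [[0.43505044 0.13390001 0.06      ]]
pan corners [[0.684 0.302 0.075]
 [0.703 0.107 0.075]
 [0.521 0.086 0.075]
 [0.497 0.283 0.075]]
```

```bash
cat >> h.py <<'E'
OPEN=.5
def pick(x,y,a):
    q=quat(a); command_gripper(OPEN); move_pose([x,y,.12],q); movel([x,y,.03],v=.15); movel([x,y,.0055],v=.05)
    command_gripper(0); print("grip",get_grip_width(),get_finger_force()); movel([x,y,.2],v=.15)
    print("held",get_grip_width())
def place(x,y,zc,a):
    q=quat(a); z=zc-.0075; move_pose([x,y,.2],q); movel([x,y,z+.012],v=.1)
    hit=movel([x,y,z-.003],v=.02,until_force=2.0); p=get_tcp_pos(); print("hit",hit,"dz",p[2]-z, get_ft_force())
    command_gripper(OPEN); movel([x,y,.22],v=.12); print("t",get_time())
E
python3 - <<'E'
from h import *
r=np.radians
pick(.5620,-.1544,r(13.5)); place(.5499,.1989,.102,r(96.85))
move_pose([.58,.19,.33],quat(np.pi)); im,cam=snap("wrist","w1"); print(get_time())
h=cv2.cvtColor(im,cv2.COLOR_RGB2HSV); m=cv2.inRange(h,(8,75,150),(24,255,255)); n=np.zeros_like(m); n[150:300,240:420]=m[150:300,240:420]
for z in(.093,.111): print(z); [print(np.round(x,4)) for x in rects(n,cam,z,200)]
E
```

```text
grip 0.20161396012268293 30.00003755092621
held 0.2035383997035462
hit True dz -6.198394882758751e-05 [-0.86370587  0.0914075   3.88188973]
t 14.9417
16.3167
0.093
[  0.6679   0.2135 -84.1673 136.1122  18.4065]
[  0.5958   0.2047 -83.1685 135.8508 107.531 ]
0.111
[  0.6606   0.2124 -84.1673 129.9655  17.5752]
[  0.5918   0.204  -83.1685 129.7159 102.675 ]
```

View pics/w1.png

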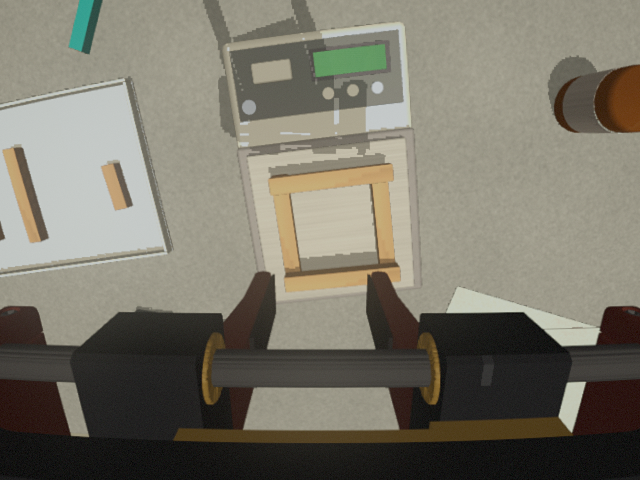

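The front stick spans both base ends, at (331,179). cross1 hasn't moved and the yaw is right (96.8°). Next, the top pair.

Run:
```python
from h import *
r=np.radians
pick(.5772,-.2195,r(6.4)); place(.6122,.1500,.120,r(6.85))
pick(.5770,-.2878,r(3.9)); place(.6017,.2596,.120,r(7.8))
move_pose([.58,.19,.33],quat(np.pi)); im,cam=snap("wrist","w2"); print(get_time())
h=cv2.cvtColor(im,cv2.COLOR_RGB2HSV); m=cv2.inRange(h,(8,75,150),(24,255,255)); n=np.zeros_like(m); n[130:310,240:420]=m[130:310,240:420]
for z in(.111,.129): print(z); [print(np.round(x,4)) for x in rects(n,cam,z,150)]
```

```text
grip 0.20180183414868885 29.999763071537018
held 0.19914532896812154
hit True dz 4.70517761874123e-05 [-0.55872432  0.13572873  4.85231285]
t 26.4667
grip 0.2034504333661562 30.000089406967163
held 0.20241606941182513
hit True dz 3.074894472071543e-05 [-0.20885543 -0.7726981   4.78436919]
t 36.8417
39.5083
0.111
[  0.6609   0.2099 -84.0245  92.0557  17.7948]
[  0.6184   0.1471   6.941  136.134   18.3574]
[  0.5908   0.2011   7.6809 101.0883  92.5334]
[  0.6049   0.2619   7.5502 141.7803  19.3994]
0.129
[  0.6536   0.2089 -84.0244  87.7071  16.9543]
[  0.6131   0.1491   6.941  129.7032  17.4902]
[ 0.5868  0.2006  7.6809 96.313  88.1622]
[  0.6002   0.2584   7.5501 135.0829  18.483 ]
```

View pics/w2.png

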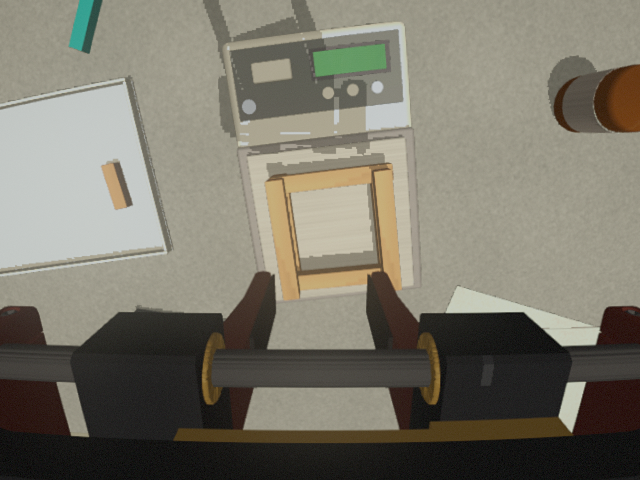

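The crib is complete: all four corners line up and the top sticks are within about 2 mm of the base sticks. Now I'll press the key at (271,70).

Run:
```python
from h import *
q=quat(np.radians(7)); x,y=.4345,.1335
command_gripper(0); move_pose([x,y,.2],q); movel([x,y,.068],v=.12)
print(movel([x,y,.053],v=.015,until_force=10),get_tcp_pos(),get_ft_force())
wait(.2); print(get_tcp_pos(),get_ft_force())
movel([x,y,.2],v=.12); move_pose([.58,.19,.33],quat(np.pi)); im,cam=snap("wrist","w3"); print(get_time())
h=cv2.cvtColor(im,cv2.COLOR_RGB2HSV); m=cv2.inRange(h,(8,75,150),(24,255,255)); n=np.zeros_like(m); n[130:310,240:420]=m[130:310,240:420]
[print(np.round(x,4)) for x in rects(n,cam,.129,150)]
```

```text
True [0.4345737  0.13352745 0.05600622] [-2.46670395 -0.4742133  11.35631034]
[0.43457579 0.13351931 0.05607031] [-1.47411094  0.3646493  10.83864874]
49.0
[  0.6513   0.2318 -83.932   43.8659  16.6483]
[  0.613    0.149    6.8819 129.8229  17.4831]
[ 0.5864  0.2002  7.4678 94.7943 86.387 ]
[  0.6002   0.2586   7.7158 135.0758  18.5368]
```

The key went down to its stop (TCP z 0.056 m, about 11 N), and the crib hasn't moved since.

```bash
python3 -c "
from station import *
wait(.3); print(job_done())"
```

```text
the job is handed in; nothing more can be done
None
```

I finished the six-stick crib, pressed the oblong key down to its stop and backed off clear of it, then handed the job in at about 49 s; the last wrist picture showed the crib unmoved, but I did not measure the key coming back up, and no verdict came back.

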